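# Load the cordless bench lamp's battery tray

### The job

Load the fresh orange battery cell into the blue-and-grey bench lamp's tray: tilted, minus end first and low, push its flat minus end in under the yellow hood against the sprung contact, press the contact back, then tip the plus end down behind the brass stop so that the cell lies level and fully home, and let it go. The tray can be clamped some millimetres off its marked place, so feel for the contact. Press just firmly enough for the spring, never jamming the cell against the lamp with more than about 30 N (3 kg), and leave the spent grey cell and everything else on the bench where it is.

Things in the scene. Friction and masses are not known exactly. Their poses are not given: they have to be found in the camera images.
- cell: the fresh cell: orange cylinder with a black band near its plus end, 32 mm diameter, 120 mm long over all, 0.15 to 0.3 kg. Origin at mid-length on its axis; x axis along the cylinder towards the plus end. At the start it lies level in rest_a, axis 36 mm above the table. Free to be gripped within 40 mm of its middle
- cell_plus (a point): tip of the cell's plus end, on its axis, 60 mm from mid-length; axes as the cell's. The plus end is a brass nub 12 mm in diameter, 3 mm proud: the orange sleeve ends 57 mm from mid-length
- cell_minus (a point): centre of the cell's flat steel minus end, 60 mm from mid-length; axes as the cell's
- rest_a: fixed wooden rest under the fresh cell, base plate 120 x 64 x 6 mm; cell saddles 20 mm high with side posts to 34 mm (55 mm wide overall), only at 40 to 54 mm from its middle along x. Origin under its middle, x along the cell
- lamp: bench lamp, screwed down: grey base plate 330 x 96 x 10 mm with a blue battery tray clamped on it. Origin on the table under the tray's middle mark; x runs along the tray from the sprung contact (-x end, nearer the robot) to the brass stop (+x), z up. The tray as a whole stands up to 8 mm off this mark either way along x (not reported: feel for it). Behind the tray, x 115 to 255 mm, a box and lamp head to 104 mm
- bay (a point): the tray's mark at the seated cell's axis height, 40 mm above the lamp's origin, axes as the lamp's. All x given for tray parts hold for a tray on its mark; all shift together with the tray by up to 8 mm. Saddles 24 mm above the table carry the cell at x = -74 to -34 and +48 to +60 mm. The tray is open at both sides, down to the base plate, from x = -28 to +48 mm
- contact_face (a point): marked place of the sprung contact's face at rest: x = -54, z = 40 mm on the lamp (shifts with the tray, unreported). Brass button, 16 mm in diameter; yields 11 mm towards -x, then stops dead; 2.4 N starts it, each mm adds 1.2 N (15.6 N at the end). With the cell seated it stays pressed by 6 mm and holds the nub to the stop; tipping past the stop needs about 8 mm
- hood_edge (a point): marked place of the lower front edge of the yellow hood over the contact: x = -48 mm, 66 mm above the table. The hood runs from here to x = -74 mm, 5 mm thick; behind it the spring housing, 70 mm high, to x = -108 mm. Below it side guides leave a slot 37 mm wide from x = -74 to -40 mm, flared out to x = -28 mm
- stop_top (a point): marked place of the upper edge of the brass stop's inner face: x = +60 mm, 48 mm above the table; the stop is 8 mm thick, 49 mm wide. In front of it, x = 48 to 60 mm, side guides leave a slot 37 mm wide, 42 mm high, flared out above that to 54 mm
- spent: the spent cell, grey, otherwise like the fresh one, lying in the other wooden rest: leave it. Origin at mid-length on its axis
- carving: small green jade figure, 52 mm diameter, 56 mm high, loose. Origin under its middle
- wheel: white grinding wheel lying flat, 84 mm diameter, 20 mm high, loose. Origin under its middle
- jade: rough white jade block 85 x 140 x 60 mm, loose. Origin under its middle
- flask: steel vacuum flask, 72 mm diameter, 240 mm high, loose. Origin under its middle
- brush: hand brush lying on the bench, loose
- spanner: spanner lying on the bench, loose
Mind the look-alikes: they are no part of the job. There is more than one size of the cell; the job needs the smaller.

How it is judged:
On the way:
1. with the plus end still raised (cell tilted more than 5 degrees), the cell's minus end is in the tray's contact end and presses the lamp with 7 N or more (angle between cell's own x axis and vertical below 1.483 rad and contact force between cell and lamp above 7 N and x of cell_minus in the frame of bay between -0.08 and -0.045 m and y of cell_minus in the frame of bay between -0.008 and 0.008 m and z of cell_minus in the frame of bay between -0.01 and 0.012 m), for 0.1 s.
At the end, for the whole second after the job is handed in: The fresh cell lies level in the lamp's tray, plus end towards the stop: its middle within 3 mm in height, 4 mm sideways and 12 mm along of the bay mark (the tray's own place decides the rest), its nub end within 4 mm of axis height, at rest and released (x of cell in the frame of bay between -0.012 and 0.012 m and y of cell in the frame of bay between -0.004 and 0.004 m and z of cell in the frame of bay between -0.003 and 0.003 m and x of cell_plus in the frame of bay between 0.046 and 0.074 m and z of cell_plus in the frame of bay between -0.004 and 0.004 m and linear speed of cell below 0.01 m/s and angular speed of cell below 0.15 rad/s); the robot touches nothing.
It fails at once if the fresh cell pressed against the lamp (contact, saddles, hood, stop together) with more than 30 N (contact force between cell and lamp above 30 N).
It fails at once if the spent cell moved by more than 15 mm (distance of spent from where it was at the start of the episode above 0.015 m).
It fails at once if the jade figure, grinding wheel, jade block, flask, brush or spanner moved by more than 20 mm (distance of any of carving, wheel, jade, flask, brush, spanner from where it was at the start of the episode above 0.02 m).
It also fails if it takes over 64 s, if anything falls off the work surface, if the arm or the gripper's body presses on something with over 40 N, if the wrist force passes 120 N, or if a joint passes its speed limit or range.

### The arm

A 7-joint arm with a two-finger parallel gripper is mounted at the origin on the work surface. World frame = base frame: x ahead of the robot, y to its left, z up, the work surface at z = 0. Lengths are in m, angles in rad, forces in N, time in s.
With the tool pointing down it reaches from about 0.425 to 0.825 m from the base axis. Payload 3.6 kg.
Tool frame: the origin (TCP) lies midway between the tips of the shut fingers; the grasp point (between the pads) lies 19 mm behind it (robot.grip_depth is the distance from the TCP to the grasp point, in m); z points along the fingers, y is the line along which they close (so a half turn about z gives the same grasp; the last joint's range is limited). The gripper opens to 93 mm and grips with 3 to 60 N. Pads are 15 mm wide; open, the fingers measure 128 mm over their backs; the gripper's body (75 mm by 188 mm) begins 65 mm behind the grasp point.
Start: joints at [1.188, 0.615, -0.013, 1.423, 0.008, 1.103, -0.04], TCP at [0.226, -0.609, 0.219] pointing down, gripper open.
Joint ranges: [-3.12, 3.12], [-0.3, 2.06], [-1.34, 1.32], [0.26, 2.42], [-1.36, 4.5], [0.01, 1.98], [-2.84, 2.84]. Speed limits (rad/s): [2.79, 2.79, 3.14, 3.14, 3.14, 3.14, 3.14].

### API

Orientations are given as a rotation vector (axis times angle).
In Python, from station import robot gives the robot as it stands. The module is installed in compiled form; this text tells all that it offers.
- The arm moves only by the tool step_arm, never from a script. Its argument "moves" is a list of rows, each a list of 7 numbers: the turn, a rotation vector about the tool's x, y, z scaled (see below), then the shift along the tool's x, y, z scaled (see below), then the closure, from 0 (fully open) to 1 (shut). In form: [[wx, wy, wz, tx, ty, tz, hand], ...]. A call has 1 to 10 rows; each row shifts and turns the commanded pose from where the row before left it, along the tool's axes as they then stand; what a row does not reach is not made up. The controller multiplies each number of a shift by 0.05 m and each number of a turn by 30 degrees. A row lasts 1/10 s, in which the tool goes at most 50 mm and 8.59 degrees, less where a joint would pass 70% of its speed; a pose out of reach is approached as far as the arm can. A call with a number of a shift or a turn outside -1 to 1 is refused whole. A call with a gripper value outside its range is refused whole. The fingers move at their own pace and stop on an object; the grip force is fixed at half the most. Time passes only in rows, so rows that do not move let the fingers close. It gives the time, the measured TCP pose, the force, the opening and the grip force at its end, in the units of the state.
- robot.state(): the state, without advancing time (a new reading comes with each control period).
- robot.capture(name): name is "side" or "top" or "wrist"; returns the picture (400x640x3 uint8, blue, green, red); there is no depth.
- robot.get_calibration(name): a dict with "fx", "fy", "cx", "cy" (pixels), "T" (4x4, takes a point from camera to world coordinates). Camera axes: x right, y up, looking along -z (the intrinsics and any distortion apply to the point x, -y, -z); pixel columns grow to the right and rows downward; lengths in m; the calibration is good to about 2 mm. A picture is of the moment at which its call begins: read the wrist's pose just before it. get_calibration takes no time and is no camera call; for the wrist camera it gives the pose at the moment of the call.
- robot.close_job(): hands the job in; it is judged then, once.
The state is a dict: "time_s": time; "qpos": joint angles; "dq": joint speeds; "joint_efforts": joint torques, N m; "ee_pos": TCP position; "tcp_rot": TCP orientation; "contact_force": force on the tool from outside, world axes, zero at the start; "moment": the same for the moment, N m; "width": finger opening in m; "grip_force": force on a finger pad.
Only numpy, scipy, OpenCV 4.12 (cv2) and the standard library are available. Lean on these libraries where they do the work, as an engineer would, in place of code of your own. Each camera call takes 0.05 s, during which the arm holds its last target. There are 200 camera calls.

## Working session

There is one attempt and no reset: what is moved stays moved. The work goes in short steps, Python scripts to look and compute and a tool call to move; the robot and the scene stay as the last step left them, time stands still between calls to the robot, and variables do not carry over. Pictures are saved under pics/ and viewed, at most 12 in all, crops included, and the job is handed in when it is done.

Besides the shell and the picture viewer there is one more tool, called after "Call:" as a command line: name --pt "numbers of a row" for each row, then --argument value for the rest. step_arm: Moves the arm, as the interface text tells. Shifts and turns lie within -1 to 1; 1 stands for 0.05 m of shift or 30 degrees of turn. Its arguments: {"type":"object","properties":{"moves":{"type":"array"}},"required":["moves"]}

```bash
mkdir -p pics; python3 - <<'E'
from station import robot
import cv2,numpy as np
for n in("side","top"):
    cv2.imwrite(f"pics/{n}0.png",robot.capture(n)); c=robot.get_calibration(n)
    print(n,{k:(np.round(v,4).tolist()) for k,v in c.items()})
s=robot.state();print(s)
E
```

```text
side {'fx': 399.5462, 'fy': 399.5462, 'cx': 326.9245, 'cy': 196.8616, 'T': [[-0.8186, 0.4018, -0.4105, 0.022], [-0.5742, -0.5923, 0.5652, 0.6166], [-0.016, 0.6983, 0.7156, 0.9232], [0.0, 0.0, 0.0, 1.0]]}
top {'fx': 412.7358, 'fy': 412.7358, 'cx': 318.0626, 'cy': 198.9139, 'T': [[0.007, 0.988, -0.1542, 0.3292], [-0.9999, 0.009, 0.0124, -0.0617], [0.0137, 0.1541, 0.988, 1.2864], [0.0, 0.0, 0.0, 1.0]]}
{'time_s': 0.1, 'qpos': array([ 1.1884817 ,  0.61580634, -0.01260173,  1.42470538,  0.00810425,
        1.10341207, -0.04042551]), 'dq': array([-0.00108336, -0.00036246,  0.00107607, -0.00306063, -0.00028276,
       -0.00044161,  0.00107396]), 'joint_efforts': array([ 7.94924963e-04, -4.60046875e+01,  2.09868327e-01, -1.66245854e+01,
       -6.12296490e-02,  1.69073464e-02,  1.03058194e-04]), 'ee_pos': array([ 0.22618783, -0.608627  ,  0.21761858]), 'tcp_rot': array([-3.08979597e+00, -5.55618327e-01,  6.95428700e-04]), 'contact_force': array([ 0.38304   ,  1.14040626, -0.75021973]), 'moment': array([0.00615853, 0.01945871, 0.00114524]), 'grip_force': 0.0, 'width': 0.09276162331509692}
```

View pics/top0.png

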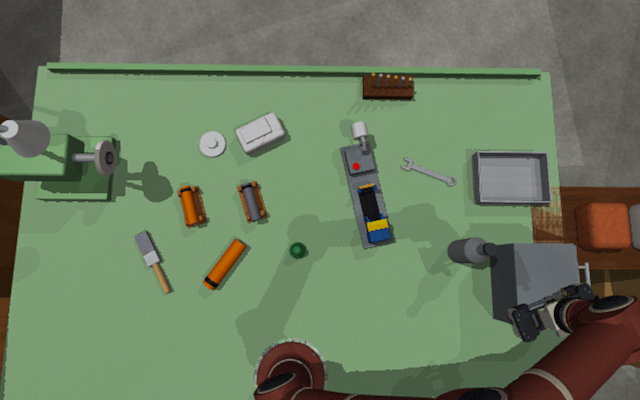

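View pics/side0.png

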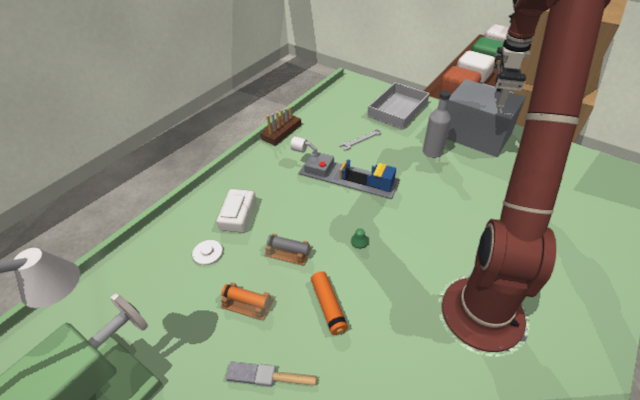

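Candidates for the cell, in the top picture: the orange cell in its wooden rest at (191,206), the larger orange cell lying loose at (225,264), and the spent grey cell in its rest at (252,201). By the description it is (191,206). The lamp's tray is at about (370,210), with the yellow hood at (377,225). Next, a close crop to check.

```bash
python3 - <<'E'
import cv2,numpy as np
t=cv2.imread("pics/top0.png");s=cv2.imread("pics/side0.png")
f=lambda im,x,y,w,h,k:cv2.resize(im[y:y+h,x:x+w],None,fx=k,fy=k,interpolation=cv2.INTER_CUBIC)
a=np.hstack([f(t,160,175,50,50,6),f(t,335,115,65,50*1,6)[:, :390]])
a=np.hstack([f(t,165,175,60,60,5),f(t,335,115,70,140,4)[:300*2-40]][0:1])
m=np.zeros((600,800,3),np.uint8)
m[:300,:300]=f(t,165,175,60,60,5)
m[:560,300:580]=f(t,335,115,70,140,4)
m[300:600,:300]=f(s,215,270,60,60,5)
m[:300,580:800]=f(s,340,150,60,75,4)[:300,:220]
cv2.imwrite("pics/crop1.png",m)
E
```

```text
(no output)
```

View pics/crop1.png

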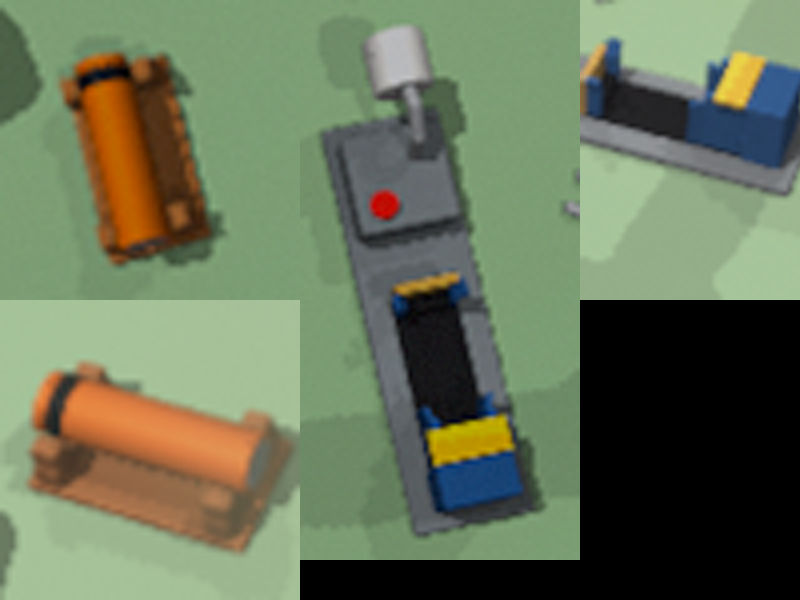

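The crop confirms the choice: the cell in rest_a is the smaller one, with its black-banded plus end away from the robot at (185,187) and its minus end at (193,225). In the lamp, the hood faces up-image towards the brass stop, and the stop is at about (441,282) in the crop.

```bash
cat > h.py <<'E'
import numpy as np,cv2
from scipy.spatial.transform import Rotation as R
from station import robot
def ray(c,u,v,z):
    d=c["T"][:3,:3]@np.array([(u-c["cx"])/c["fx"],-(v-c["cy"])/c["fy"],-1]); o=c["T"][:3,3]
    return o+d*(z-o[2])/d[2]
def proj(c,p):
    q=np.linalg.inv(c["T"])@np.append(p,1); return np.array([c["cx"]+c["fx"]*q[0]/-q[2],c["cy"]+c["fy"]*q[1]/q[2]])
def goal(p,zaxis,yaxis):
    z=np.array(zaxis,float);z/=np.linalg.norm(z);y=np.array(yaxis,float);y-=z*(y@z);y/=np.linalg.norm(y)
    return np.array(p,float),np.column_stack([np.cross(y,z),y,z])
def delta(p,M,p0=None,M0=None):
    s=robot.state(); p0=s["ee_pos"] if p0 is None else p0; M0=R.from_rotvec(s["tcp_rot"]).as_matrix() if M0 is None else M0
    w=R.from_matrix(M0.T@M).as_rotvec(degrees=True); t=M0.T@(np.asarray(p)-p0)
    return np.round(w/30,3),np.round(t/0.05,3)
E
python3 - <<'E'
from h import *
np.set_printoptions(precision=4,suppress=True)
c=robot.get_calibration("top");print(robot.get_calibration("wrist")["T"])
R0=R.from_rotvec(robot.state()["tcp_rot"]).as_matrix();print(R0,"\n",R0.T@(robot.get_calibration("wrist")["T"][:3,3]-robot.state()["ee_pos"]))
for n,u,v,z in[("plus",185,186.6,.045),("minus",193,225,.036),("BL",363.75,248.75,.01),("BR",394.25,243.75,.01),("TL",340.5,147.5,.01),
 ("stopL",359,187,.048),("stopR",375,184.5,.048),("hoodL",367,223,.071),("hoodR",388,219.7,.071),("rearL",370,242.5,.07),("rearR",390,238.5,.07),("flasktop",492,250,.24),("flask",455,250,.1),("spent",252,201,.036),("carv",297,250,.03),("big",225,264,.02)]:
    print(n,ray(c,u,v,z))
E
```

```text
[[ 0.3492  0.9068  0.2361  0.2917]
 [-0.9371  0.3385  0.0858 -0.5855]
 [-0.0021 -0.2512  0.9679  0.3845]
 [ 0.      0.      0.      1.    ]]
[[ 0.9374  0.3484 -0.0008]
 [ 0.3484 -0.9374  0.0021]
 [-0.     -0.0023 -1.    ]] 
 [ 0.0695  0.0008 -0.1669]
plus [0.5573 0.3282 0.045 ]
minus [0.4412 0.3002 0.036 ]
BL [ 0.3746 -0.2194  0.01  ]
BR [ 0.3906 -0.3138  0.01  ]
TL [ 0.6954 -0.1483  0.01  ]
stopL [ 0.5606 -0.2021  0.048 ]
stopR [ 0.5688 -0.2512  0.048 ]
hoodL [ 0.4482 -0.2223  0.071 ]
hoodR [ 0.4585 -0.2847  0.071 ]
rearL [ 0.3909 -0.2306  0.07  ]
rearR [ 0.4031 -0.2898  0.07  ]
flasktop [ 0.3657 -0.5162  0.24  ]
flask [ 0.3698 -0.4703  0.1   ]
spent [0.5162 0.1245 0.036 ]
carv [ 0.3686 -0.0149  0.03  ]
big [0.3253 0.2023 0.02  ]
```

Call:
step_arm --pt "0 0 0 0 0 -1 0" --pt "0 0 0 0 0 -1 0" --pt "0 0 0 0 0 -1 0" --pt "0 0 0 0 0 -1 0"

```text
time_s: 0.5
ee_pos: [0.2262, -0.6087, 0.4203]
tcp_rot: [-3.091, -0.556, 0.0]
contact_force: [1.1, -1.0, 0.4]
width: 0.093
grip_force: 0.0
```

Call:
step_arm --pt "0 0 0 0.81 -0.49 0 0" --pt "0 0 0 0.81 -0.49 0 0" --pt "0 0 0 0.81 -0.49 0 0" --pt "0 0 0 0.81 -0.49 0 0" --pt "0 0 0 0.81 -0.49 0 0" --pt "0 0 0 0.81 -0.49 0 0" --pt "0 0 0 0.81 -0.49 0 0" --pt "0 0 0 0.81 -0.49 0 0" --pt "0 0 0 0.81 -0.49 0 0" --pt "0 0 0 0.81 -0.49 0 0"

```text
time_s: 1.5
ee_pos: [0.5213, -0.2368, 0.4183]
tcp_rot: [-3.092, -0.556, 0.001]
contact_force: [0.6, -0.4, 0.2]
width: 0.0929
grip_force: 0.0
```

Call:
step_arm --pt "0 0 0.26 0 0 0.9 0" --pt "0 0 0 0 0 0.9 0" --pt "0 0 0 0 0 0.9 0" --pt "0 0 0 0 0 0.9 0" --pt "0 0 0 0 0 0 0" --pt "0 0 0 0 0 0 0"

```text
time_s: 2.1
ee_pos: [0.5209, -0.2386, 0.239]
tcp_rot: [-3.122, -0.344, 0.001]
contact_force: [-0.1, 0.8, 0.7]
width: 0.0927
grip_force: 0.0
```

```bash
python3 - <<'E'
from h import *
s=robot.state();print(s["ee_pos"],R.from_rotvec(s["tcp_rot"]).as_matrix().round(3),s["qpos"].round(2),s["contact_force"],s["time_s"])
np.save("lampcal.npy",robot.get_calibration("wrist")["T"]);c=robot.get_calibration("wrist");print({k:c[k] for k in("fx","cx","cy")})
cv2.imwrite("pics/w1.png",robot.capture("wrist"))
E
```

```text
[ 0.5209081  -0.23859561  0.2390348 ] [[ 0.976  0.218 -0.001]
 [ 0.218 -0.976  0.   ]
 [-0.    -0.    -1.   ]] [ 0.46  0.48 -0.11  1.62  0.06  1.05 -1.01] [-0.06458037  0.80156475  0.69625812] 2.1
{'fx': 319.3331204117383, 'cx': 315.51521522395706, 'cy': 202.39315856983617}
```

View pics/w1.png

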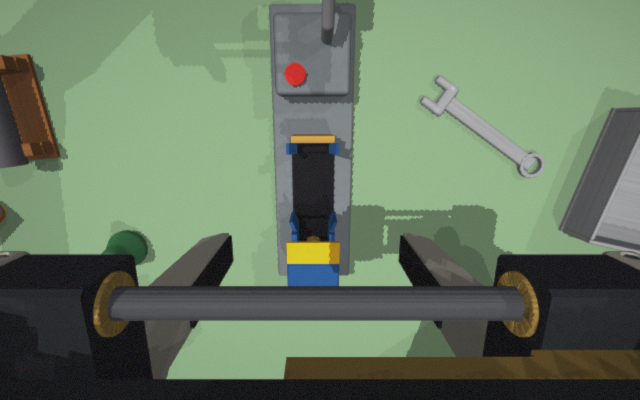

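The wrist view shows the tray lined up with the tool: brass stop at rows 136–143 and columns 291–335, hood front edge at row 242, columns 287–339, base plate edges at columns ~275 and ~352.

```bash
python3 - <<'E'
from h import *
import subprocess
np.set_printoptions(precision=4,suppress=True)
c=robot.get_calibration("wrist")
im=cv2.imread("pics/w1.png")
print("row143 brass:",[ (r,im[r,313].tolist()) for r in range(133,148)])
print([ (r,im[r,313].tolist()) for r in range(238,248)])
P={n:ray(c,*a) for n,a in dict(stL=(290.5,143,.048),stR=(335.5,143,.048),hL=(287,242,.071),hR=(339.5,242,.071),pTL=(271.5,10,.01),pBL=(278.5,275,.01),pTR=(355,10,.01),pBR=(350,275,.01)).items()}
for k,v in P.items():print(k,v)
ax=(P["pTL"]+P["pTR"]-P["pBL"]-P["pBR"])[:2];ax/=np.linalg.norm(ax);print("yaw",np.degrees(np.arctan2(ax[1],ax[0])))
sm=(P["stL"]+P["stR"])[:2]/2;hm=(P["hL"]+P["hR"])[:2]/2
d=sm-hm;print("stop-hood",np.linalg.norm(d),np.degrees(np.arctan2(d[1],d[0])))
print("tray origin from stop",sm-.06*ax,"hood",hm+.048*ax)
E
```

```text
row143 brass: [(133, [119, 119, 117]), (134, [79, 96, 106]), (135, [57, 102, 127]), (136, [73, 151, 191]), (137, [83, 168, 212]), (138, [80, 165, 211]), (139, [78, 162, 208]), (140, [78, 159, 202]), (141, [76, 157, 200]), (142, [69, 138, 176]), (143, [40, 64, 79]), (144, [27, 24, 29]), (145, [35, 30, 32]), (146, [40, 35, 38]), (147, [41, 40, 39])]
[(238, [41, 77, 95]), (239, [37, 70, 88]), (240, [44, 84, 105]), (241, [32, 90, 114]), (242, [32, 125, 150]), (243, [39, 189, 215]), (244, [39, 201, 219]), (245, [40, 202, 219]), (246, [36, 202, 218]), (247, [42, 204, 219])]
stL [ 0.5602 -0.2033  0.048 ]
stR [ 0.5711 -0.252   0.048 ]
hL [ 0.4537 -0.2227  0.071 ]
hR [ 0.4666 -0.2803  0.071 ]
pTL [ 0.6955 -0.1513  0.01  ]
pBL [ 0.3795 -0.2205  0.01  ]
pTR [ 0.7159 -0.242   0.01  ]
pBR [ 0.4007 -0.3158  0.01  ]
yaw 12.769404237660401
stop-hood 0.10814417984803835 12.735551748339953
tray origin from stop [ 0.5071 -0.2409] hood [ 0.507  -0.2409]
```

Call:
step_arm --pt "0 0 0 0.16 -0.9 0 0" --pt "0 0 0 0.16 -0.9 0 0" --pt "0 0 0 0.16 -0.9 0 0" --pt "0 0 0 0.16 -0.9 0 0" --pt "0 0 0 0.16 -0.9 0 0" --pt "0 0 0 0.16 -0.9 0 0" --pt "0 0 0 0.16 -0.9 0 0" --pt "0 0 0 0.16 -0.9 0 0" --pt "0 0 0 0.16 -0.9 0 0" --pt "0 0 0 0.16 -0.9 0 0"

```text
time_s: 3.15
ee_pos: [0.5025, 0.2208, 0.2425]
tcp_rot: [-3.12, -0.343, -0.011]
contact_force: [0.1, 0.2, -0.2]
width: 0.0933
grip_force: 0.0
```

Call:
step_arm --pt "0 0 0 0.16 -0.9 0 0" --pt "0 0 0 0.16 -0.9 0 0" --pt "0 0 0 0 0 0 0" --pt "0 0 0 0 0 0 0"

```text
time_s: 3.55
ee_pos: [0.4976, 0.3117, 0.2414]
tcp_rot: [-3.12, -0.348, -0.008]
contact_force: [1.1, -0.7, -0.3]
width: 0.0929
grip_force: 0.0
```

```bash
python3 - <<'E'
from h import *
s=robot.state();print(s["ee_pos"],s["tcp_rot"],s["qpos"].round(2),s["time_s"])
cv2.imwrite("pics/w2.png",robot.capture("wrist"))
E
```

```text
[0.49755566 0.31168298 0.24141538] [-3.11959467 -0.34832463 -0.00751317] [-0.46  0.5  -0.21  1.58  0.11  1.07 -2.05] 3.55
```

View pics/w2.png

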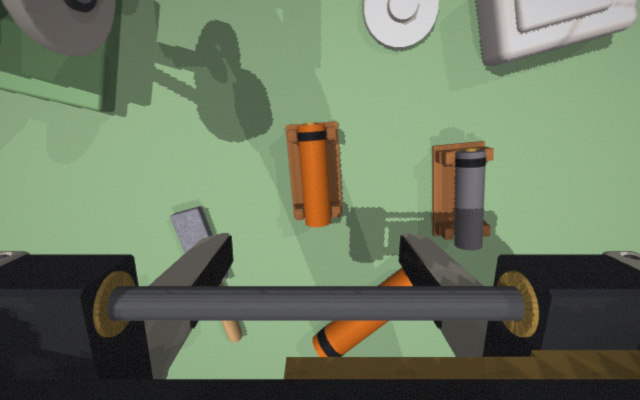

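The fresh cell lies at (312,124)–(317,226), with its band towards +x (top). The larger orange cell at the bottom and the spent cell at (469,200) are clear of it.

```bash
python3 - <<'E'
from h import *
np.set_printoptions(precision=4,suppress=True)
c=robot.get_calibration("wrist");im=cv2.imread("pics/w2.png")
hsv=cv2.cvtColor(im,cv2.COLOR_BGR2HSV)
pts=[]
for r in range(150,205,3):
    x=[u for u in range(298,334) if hsv[r,u,1]>225 and hsv[r,u,0]<16 and hsv[r,u,2]>100]
    if r%15==0: print(r,x[0],x[-1])
    pts.append(ray(c,(x[0]+x[-1]+1)/2,r,.040))
pts=np.array(pts);k=np.polyfit(pts[:,0],pts[:,1],1);yaw=np.arctan(k[0]);print("yaw",np.degrees(yaw))
ends=[ray(c,312,125.5,.048)[:2],ray(c,317,226,.036)[:2]];print(ends)
a=np.array([np.cos(yaw),np.sin(yaw)]);
e=[x@a for x in ends];print("len",e[0]-e[1]);
s=e[1]+.06; x0=np.array([0,k[1]]); m=x0+a*(s-x0@a); print("mid",m)
M=goal((*m,.018),(0,0,-1),(a[1],-a[0],0)); print(delta(*M))
E
```

```text
150 320 320Traceback (most recent call last):
  File "<stdin>", line 9, in <module>
IndexError: list index out of range
```

```bash
python3 - <<'E'
from h import *
np.set_printoptions(precision=4,suppress=True)
c=robot.get_calibration("wrist");im=cv2.imread("pics/w2.png")
hsv=cv2.cvtColor(im,cv2.COLOR_BGR2HSV)
print(hsv[180,288:345].tolist())
E
```

```text
[[54, 58, 154], [51, 57, 151], [24, 82, 133], [14, 146, 148], [13, 154, 151], [13, 152, 144], [13, 153, 140], [13, 158, 137], [13, 154, 142], [13, 155, 145], [13, 156, 147], [13, 154, 146], [13, 154, 142], [12, 165, 141], [13, 206, 146], [13, 215, 161], [12, 212, 173], [13, 219, 178], [13, 213, 187], [13, 216, 191], [13, 218, 195], [12, 211, 201], [13, 210, 205], [13, 216, 205], [13, 212, 207], [12, 212, 207], [12, 208, 208], [13, 214, 204], [13, 216, 197], [14, 226, 193], [12, 213, 193], [13, 218, 187], [13, 221, 182], [13, 216, 177], [13, 213, 169], [12, 209, 162], [13, 210, 153], [12, 213, 140], [13, 215, 127], [12, 195, 111], [13, 186, 93], [14, 155, 87], [13, 140, 89], [12, 141, 85], [13, 147, 85], [13, 149, 84], [14, 148, 88], [13, 139, 88], [12, 139, 90], [13, 152, 99], [13, 149, 142], [13, 151, 147], [17, 111, 119], [50, 55, 138], [55, 57, 160], [53, 60, 167], [54, 58, 176]]
```

```bash
python3 - <<'E'
from h import *
np.set_printoptions(precision=4,suppress=True)
c=robot.get_calibration("wrist");im=cv2.imread("pics/w2.png")
S=cv2.cvtColor(im,cv2.COLOR_BGR2HSV)[...,1]
pts=[]
for r in range(146,206,3):
    x=[u for u in range(294,338) if S[r,u]>182]
    if r%5==0: print(r,x[0],x[-1])
    pts.append(ray(c,(x[0]+x[-1]+1)/2,r,.040))
pts=np.array(pts);k=np.polyfit(pts[:,0],pts[:,1],1);yaw=np.arctan(k[0]);print("yaw",np.degrees(yaw),np.std(pts[:,1]-np.polyval(k,pts[:,0])))
print([(r,S[r,317]) for r in range(220,232)],[(r,im[r,312].tolist()) for r in range(119,132)])
ends=[ray(c,312,125.5,.048)[:2],ray(c,317,226,.030)[:2]];print(ends)
a=np.array([np.cos(yaw),np.sin(yaw)]);
e=[x@a for x in ends];print("len",e[0]-e[1]);
s=e[1]+.06; x0=np.array([0,k[1]]); m=x0+a*(s-x0@a); print("mid",m)
M=goal((*m,.018),(0,0,-1),(a[1],-a[0],0)); print(delta(*M))
E
```

```text
155 300 326
170 301 326
185 302 327
200 303 329
yaw 16.579924493088424 0.0003456005802870025
[(220, np.uint8(210)), (221, np.uint8(214)), (222, np.uint8(216)), (223, np.uint8(217)), (224, np.uint8(212)), (225, np.uint8(214)), (226, np.uint8(192)), (227, np.uint8(117)), (228, np.uint8(59)), (229, np.uint8(54)), (230, np.uint8(61)), (231, np.uint8(56))] [(119, [126, 164, 134]), (120, [125, 163, 134]), (121, [119, 160, 140]), (122, [86, 143, 160]), (123, [68, 133, 169]), (124, [64, 129, 176]), (125, [39, 108, 191]), (126, [36, 109, 204]), (127, [37, 110, 207]), (128, [34, 107, 202]), (129, [37, 105, 198]), (130, [32, 104, 197]), (131, [35, 86, 156])]
[array([0.56  , 0.3266]), array([0.4422, 0.2944])]
len 0.12205098450764007
mid [0.5002 0.3098]
(array([-0.001, -0.008, -0.134]), array([0.024, 0.007, 4.46 ]))
```

Call:
step_arm --pt "0 0 -0.13 0.14 0 0.5 0" --pt "0 0 0 0 0 0.9 0" --pt "0 0 0 0 0 0.9 0" --pt "0 0 0 0 0 0.8 0" --pt "0 0 0 0 0 0.6 0" --pt "0 0 0 0 0 0.4 0" --pt "0 0 0 0 0 0.25 0" --pt "0 0 0 0 0 0.1 0" --pt "0 0 0 0 0 0 0"

```text
time_s: 4.5
ee_pos: [0.5045, 0.3104, 0.0167]
tcp_rot: [3.109, 0.448, 0.002]
contact_force: [-0.1, -0.1, 1.2]
width: 0.0931
grip_force: 0.0
```

```bash
python3 - <<'E'
from h import *
np.set_printoptions(precision=4,suppress=True)
s=robot.state();print(s["ee_pos"],s["contact_force"]); a=np.radians(16.6)
print(delta(*goal((.506,.3115,.0175),(0,0,-1),(np.sin(a),-np.cos(a),0))))
cv2.imwrite("pics/w3.png",robot.capture("wrist"))
E
```

```text
[0.5045 0.3104 0.0167] [-0.0581 -0.1409  1.189 ]
(array([ 0.   , -0.002, -0.006]), array([ 0.036, -0.013, -0.015]))
```

View pics/w3.png

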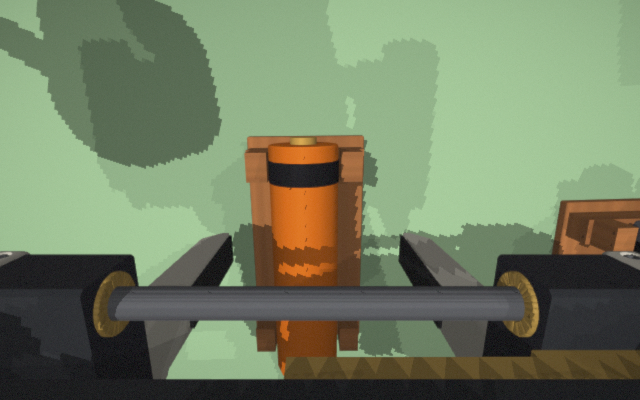

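Near view: the cell's axis is at column ~304 while the fingers are centred on ~316, so it lies about 5 mm to the left. I'll check this by calibration and correct it.

```bash
python3 - <<'E'
from h import *
np.set_printoptions(precision=4,suppress=True)
s=robot.state();c=robot.get_calibration("wrist");M=R.from_rotvec(s["tcp_rot"]).as_matrix()
for u,v,z in[(304,138.5,.042),(304,144,.05),(268,160,.038),(340,160,.038),(278,355,.038),(337,355,.038),(303,368,.052),(279,376,.036)]:
    print(u,v,(M.T@(ray(c,u,v,z)-s["ee_pos"]))[:2])
E
```

```text
304 138.5 [ 0.0615 -0.0043]
304 144 [ 0.0597 -0.004 ]
268 160 [ 0.0516 -0.0209]
340 160 [0.0517 0.012 ]
278 355 [-0.0534 -0.0194]
337 355 [-0.0534  0.0125]
303 368 [-0.0492 -0.0053]
279 376 [-0.0689 -0.0195]
```

Call:
step_arm --pt "0 0 -0.017 0.04 -0.08 0 0" --pt "0 0 0 0 0 0 0" --pt "0 0 0 0 0 0 1" --pt "0 0 0 0 0 0 1" --pt "0 0 0 0 0 0 1" --pt "0 0 0 0 0 0 1" --pt "0 0 0 0 0 0 1" --pt "0 0 0 0 0 0 1" --pt "0 0 0 0 0 0 1" --pt "0 0 0 0 0 0 1"

```text
time_s: 5.55
ee_pos: [0.5043, 0.3154, 0.0162]
tcp_rot: [-3.107, -0.464, -0.0]
contact_force: [-0.2, -0.3, 0.3]
width: 0.0336
grip_force: 0.0
```

Call:
step_arm --pt "0 0 0 0 0 0 1" --pt "0 0 0 0 0 0 1" --pt "0 0 0 0 0 -0.2 1" --pt "0 0 0 0 0 -0.6 1" --pt "0 0 0 0 0 -0.9 1" --pt "0 0 0 0 0 -0.9 1" --pt "0 0 0 0 0 -0.9 1" --pt "0 0 0 0 0 -0.5 1" --pt "0 0 0 0 0 0 1" --pt "0 0 0 0 0 0 1"

```text
time_s: 6.55
ee_pos: [0.5036, 0.3147, 0.2158]
tcp_rot: [3.106, 0.464, -0.002]
contact_force: [-0.5, 0.7, -3.7]
width: 0.0313
grip_force: 30.0
```

```bash
python3 - <<'E'
from h import *
np.set_printoptions(precision=4,suppress=True)
s=robot.state();print(s["ee_pos"],s["width"],s["grip_force"],s["contact_force"],s["time_s"])
cv2.imwrite("pics/w4.png",robot.capture("wrist"))
a=np.radians(12.75);X=np.array([np.cos(a),np.sin(a),0]);Y=np.array([np.sin(a),-np.cos(a),0])
print(delta(*goal(np.array([.507,-.241,.2])+.03*X,(0,0,-1),Y)))
E
```

```text
[0.5036 0.3147 0.2158] 0.031313486334630186 29.999590516090393 [-0.4627  0.651  -3.6797] 6.55
(array([0.003, 0.007, 0.142]), array([-2.573, 10.687,  0.314]))
```

View pics/w4.png

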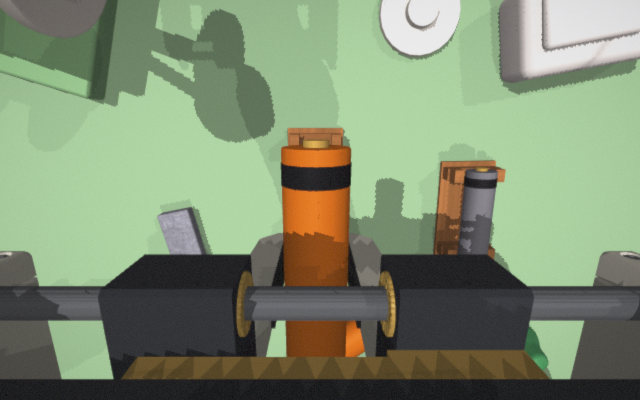

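The cell is held centred: axis at column 316, band towards the top, width 31.3 mm.

Call:
step_arm --pt "0 0 0 -0.12 0.5 0 1" --pt "0 0 0 -0.21 0.89 0 1" --pt "0 0 0 -0.21 0.89 0 1" --pt "0 0 0 -0.21 0.89 0 1" --pt "0 0 0 -0.21 0.89 0 1" --pt "0 0 0 -0.21 0.89 0 1" --pt "0 0 0 -0.21 0.89 0 1" --pt "0 0 0 -0.21 0.89 0 1" --pt "0 0 0 -0.21 0.89 0 1" --pt "0 0 0 -0.21 0.89 0 1"

```text
time_s: 7.6
ee_pos: [0.5309, -0.1225, 0.2137]
tcp_rot: [-3.105, -0.464, 0.008]
contact_force: [1.3, 0.4, -2.2]
width: 0.0315
grip_force: 30.0
```

Call:
step_arm --pt "0 0 0 -0.21 0.89 0 1" --pt "0 0 0 -0.21 0.89 0 1" --pt "0 0 0 -0.1 0.4 0 1" --pt "0 0 0.14 0 0 0 1" --pt "0 0.2 0 0 0 0 1" --pt "0 0.2 0 0 0 0 1" --pt "0 0.13 0 0 0 0 1" --pt "0 0 0 0 0 0 1" --pt "0 0 0 0 0 0 1"

```text
time_s: 8.5
ee_pos: [0.5386, -0.2326, 0.2145]
tcp_rot: [-3.061, -0.342, -0.421]
contact_force: [0.5, -0.1, -1.7]
width: 0.0312
grip_force: 30.0
```

```bash
cat >> h.py <<'E'
a=np.radians(12.75);X=np.array([np.cos(a),np.sin(a),0]);YL=np.array([-np.sin(a),np.cos(a),0]);Z=np.array([0,0,1.]);O=np.array([.507,-.241,0])
def cellgoal(minus_x,minus_z,th,y=0,g=.06):
    """TCP goal for cell minus centre at tray (minus_x,y,minus_z), tilt th deg; g: minus end to grasp"""
    t=np.radians(th);ca=np.cos(t)*X+np.sin(t)*Z; tz=np.sin(t)*X-np.cos(t)*Z
    return goal(O+minus_x*X+y*YL+minus_z*Z+g*ca+.019*tz,tz,-YL)
def cellnow(g=.06):
    s=robot.state();M=R.from_rotvec(s["tcp_rot"]).as_matrix();gp=s["ee_pos"]-.019*M[:,2];f=lambda p:np.round(1e3*np.array([(p-O)@X,(p-O)@YL,p[2]]),1)
    F=s["contact_force"]
    return f(gp-g*M[:,0]),f(gp+(.12-g)*M[:,0]),"tilt",round(np.degrees(np.arcsin(M[2,0])),2),"yawerr",round(np.degrees(np.arctan2(M[:,0]@YL,M[:,0]@X)),2),"F",np.round([F@X,F@YL,F[2]],1),"t",s["time_s"]
E
python3 - <<'E'
from h import *
np.set_printoptions(precision=4,suppress=True)
s=robot.state();c=robot.get_calibration("wrist");M=R.from_rotvec(s["tcp_rot"]).as_matrix();print(s["ee_pos"],s["width"])
# nub tip in tool frame: ray with tool plane z=-0.019
im=robot.capture("wrist");cv2.imwrite("pics/w5.png",im)
o=c["T"][:3,3]
for u,v,zt in[(316,139,-.019-.004),(316,148,-.019-.013)]:
    d=c["T"][:3,:3]@np.array([(u-c["cx"])/c["fx"],-(v-c["cy"])/c["fy"],-1]);ot=M.T@(o-s["ee_pos"]);dt=M.T@d;print("tool",ot+dt*(zt-ot[2])/dt[2])
print(*cellnow());print(delta(*cellgoal(-.03,.06,16)))
E
```

```text
[ 0.5386 -0.2326  0.2145] 0.031186038684118057
tool [ 0.0615  0.0009 -0.023 ]
tool [ 0.0584  0.0009 -0.032 ]
[-29.1   1.3 217.1] [ 86.4   1.4 249.7] tilt 15.79 yawerr 0.07 F [-0.1 -0.1 -2.7] t 8.55
(array([-0.004,  0.007,  0.002]), array([-0.872,  0.033,  3.014]))
```

View pics/w5.png

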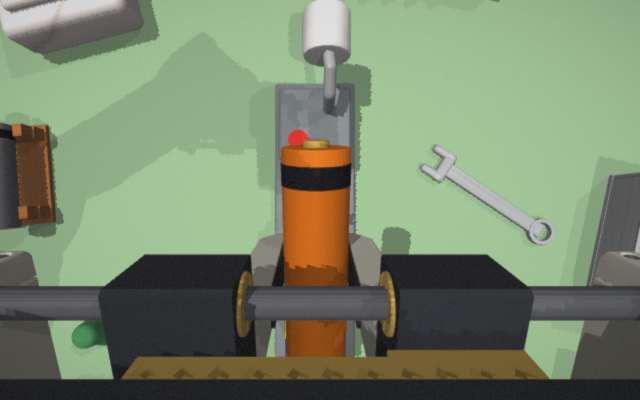

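```bash
python3 - <<'E'
from h import *
print(*cellnow(.0585));print(delta(*cellgoal(-.025,.052,16,g=.0585)))
p,M=cellgoal(-.025,.052,16,g=.0585)
print("per mm +X in tool",M.T@X/50,"per mm down",M.T@-Z/50)
E
```

```text
[-27.6   1.3 217.5] [ 87.9   1.4 250.2] tilt 15.79 yawerr 0.07 F [-0.1 -0.1 -2.7] t 8.55
(array([-0.004,  0.007,  0.002]), array([-0.849,  0.033,  3.195]))
per mm +X in tool [ 1.92252339e-02 -1.14409031e-19  5.51274712e-03] per mm down [-5.51274712e-03  7.89288847e-20  1.92252339e-02]
```

Call:
step_arm --pt "0 0 0 -0.2 0.025 0.7 1" --pt "0 0 0 -0.2 0 0.7 1" --pt "0 0 0 -0.2 0 0.7 1" --pt "0 0 0 -0.13 0 0.6 1" --pt "0 0 0 -0.12 0 0.5 1" --pt "0 0 0 0 0 0 1" --pt "0 0 0 0 0 0 1"

```text
time_s: 9.25
ee_pos: [0.544, -0.2326, 0.0505]
tcp_rot: [-3.061, -0.345, -0.428]
contact_force: [0.2, 0.3, -2.0]
width: 0.0315
grip_force: 30.0
```

```bash
python3 - <<'E'
from h import *
print(*cellnow(.0585));print(delta(*cellgoal(-.025,.042,16,g=.0585)));print(delta(*cellgoal(-.043,.0415,16,g=.0585)))
cv2.imwrite("pics/s6.png",cv2.resize(robot.capture("side")[120:220,280:420],None,fx=5,fy=5,interpolation=cv2.INTER_CUBIC))
E
```

```text
[-23.6  -0.1  52.8] [91.8  0.1 85.7] tilt 15.91 yawerr 0.12 F [ 0.2  0.2 -2. ] t 9.25
(array([-0.002,  0.003,  0.004]), array([-0.086,  0.   ,  0.198]))
(array([-0.002,  0.003,  0.004]), array([-0.435, -0.   ,  0.109]))
```

View pics/s6.png

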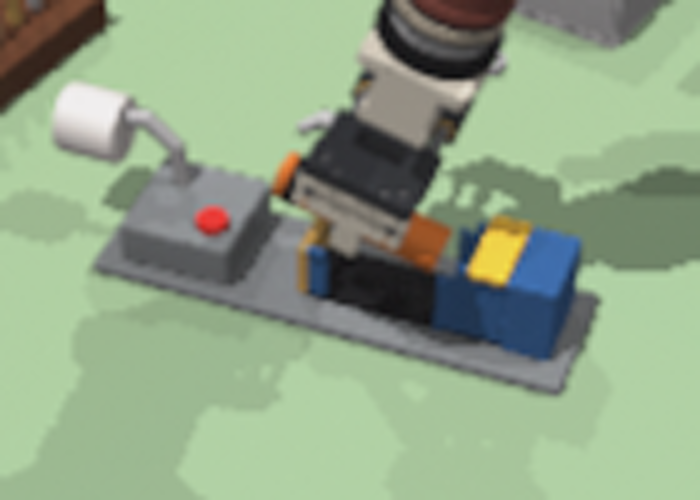

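The side view shows the tilted cell above the tray, with the minus end at about (425,243) just in front of the hood. It is clear of the guides and ready to go in.

Call:
step_arm --pt "0 0 0 -0.04 0 0.1 1" --pt "0 0 0 -0.05 0 0.1 1" --pt "0 0 0 -0.08 0 -0.02 1" --pt "0 0 0 -0.08 0 -0.02 1" --pt "0 0 0 -0.08 0 -0.02 1" --pt "0 0 0 -0.08 0 -0.02 1" --pt "0 0 0 0 0 0 1" --pt "0 0 0 0 0 0 1"

```text
time_s: 10.1
ee_pos: [0.524, -0.2369, 0.0389]
tcp_rot: [-3.061, -0.343, -0.424]
contact_force: [-1.6, 0.9, -1.8]
width: 0.0311
grip_force: 30.0
```

```bash
python3 - <<'E'
from h import *
print(*cellnow(.0585));print(delta(*cellgoal(-.050,.0415,16,g=.0585)))
E
```

```text
[-44.    0.2  41.3] [71.5  0.2 73.9] tilt 15.79 yawerr 0.01 F [-1.4  1.2 -1.8] t 10.1
(array([-0.003,  0.007,  0.   ]), array([-0.113,  0.005, -0.041]))
```

Call:
step_arm --pt "0 0 0 -0.04 0 -0.01 1" --pt "0 0 0 -0.04 0 -0.01 1" --pt "0 0 0 -0.04 0 -0.01 1" --pt "0 0 0 0 0 0 1"

```text
time_s: 10.5
ee_pos: [0.5192, -0.238, 0.0391]
tcp_rot: [-3.061, -0.344, -0.428]
contact_force: [1.5, 2.6, -2.1]
width: 0.0309
grip_force: 30.0
```

Call:
step_arm --pt "0 0 0 -0.04 0 -0.01 1" --pt "0 0 0 0 0 0 1" --pt "0 0 0 0 0 0 1"

```text
time_s: 10.8
ee_pos: [0.5171, -0.2386, 0.039]
tcp_rot: [-3.061, -0.344, -0.427]
contact_force: [1.6, 4.1, -1.8]
width: 0.0313
grip_force: 30.0
```

Call:
step_arm --pt "0 0 0 -0.04 0 -0.01 1" --pt "0 0 0 0 0 0 1" --pt "0 0 0 0 0 0 1"

```text
time_s: 11.1
ee_pos: [0.5152, -0.239, 0.039]
tcp_rot: [-3.061, -0.344, -0.428]
contact_force: [2.0, 4.4, -2.5]
width: 0.0313
grip_force: 30.0
```

```bash
python3 - <<'E'
from h import *
print(*cellnow(.0585))
E
```

```text
[-53.    0.   41.2] [62.4  0.2 74.1] tilt 15.91 yawerr 0.07 F [ 2.9  3.8 -2.5] t 11.1
```

Side force of about 4 N towards +y means the cell is rubbing the −y guide. I'll ease over.

Call:
step_arm --pt "0 0 0 0 -0.03 0 1" --pt "0 0 0 0 0 0 1" --pt "0 0 0 0 0 0 1"

```text
time_s: 11.4
ee_pos: [0.515, -0.2389, 0.0391]
tcp_rot: [-3.063, -0.343, -0.429]
contact_force: [1.4, 3.5, -2.4]
width: 0.0311
grip_force: 30.0
```

```bash
python3 - <<'E'
from h import *
print(*cellnow(.0585),robot.state()["moment"])
E
```

```text
[-53.2   0.3  41.3] [62.2  0.3 74.2] tilt 15.93 yawerr 0.04 F [ 2.2  3.1 -2.4] t 11.4 [ 0.44913582 -0.0306526   0.04843283]
```

Call:
step_arm --pt "0 0 0 0 -0.03 0 1" --pt "0 0 0 0 0 0 1" --pt "0 0 0 0 0 0 1"

```text
time_s: 11.7
ee_pos: [0.5148, -0.2382, 0.0392]
tcp_rot: [-3.064, -0.342, -0.43]
contact_force: [2.2, -0.4, -1.5]
width: 0.0312
grip_force: 30.0
```

```bash
python3 - <<'E'
from h import *
print(*cellnow(.0585),robot.state()["moment"],robot.state()["qpos"])
E
```

```text
[-53.3   1.   41.4] [62.1  1.1 74.3] tilt 15.94 yawerr 0.01 F [ 2.  -0.9 -1.5] t 11.7 [-0.21719852 -0.00193076 -0.01625313] [ 0.67074798  0.69136262 -0.26418589  2.02922936 -0.04602236  0.22318828
 -0.82114795]
```

Call:
step_arm --pt "0 0 0 -0.04 0 -0.01 1" --pt "0 0 0 0 0 0 1" --pt "0 0 0 0 0 0 1"

```text
time_s: 12.0
ee_pos: [0.5136, -0.238, 0.0394]
tcp_rot: [-3.063, -0.344, -0.432]
contact_force: [3.3, -0.9, -0.5]
width: 0.0312
grip_force: 30.0
```

Call:
step_arm --pt "0 0 0 -0.04 0 -0.01 1" --pt "0 0 0 0 0 0 1" --pt "0 0 0 0 0 0 1"

```text
time_s: 12.3
ee_pos: [0.5122, -0.2383, 0.0396]
tcp_rot: [-3.063, -0.344, -0.434]
contact_force: [5.2, -2.0, -2.1]
width: 0.0311
grip_force: 30.0
```

Call:
step_arm --pt "0 0 0 -0.04 0 -0.01 1" --pt "0 0 0 0 0 0 1" --pt "0 0 0 0 0 0 1"

```text
time_s: 12.6
ee_pos: [0.5111, -0.2385, 0.0398]
tcp_rot: [-3.063, -0.345, -0.436]
contact_force: [7.6, -1.0, -1.6]
width: 0.031
grip_force: 30.0
```

```bash
python3 - <<'E'
from h import *
print(*cellnow(.0585),robot.state()["moment"])
E
```

```text
[-56.9   1.4  41.8] [58.4  1.7 75.2] tilt 16.19 yawerr 0.12 F [ 7.1 -2.7 -1.6] t 12.6 [-2.38206233e-01 -1.06324663e+00  3.01407530e-04]
```

Call:
step_arm --pt "0 0 0 -0.04 0 -0.01 1" --pt "0 0 0 -0.04 0 -0.01 1" --pt "0 0 0 0 0 0 1" --pt "0 0 0 0 0 0 1"

```text
time_s: 13.0
ee_pos: [0.509, -0.2391, 0.0404]
tcp_rot: [-3.063, -0.346, -0.441]
contact_force: [8.7, 0.6, -0.9]
width: 0.0316
grip_force: 30.0
```

```bash
python3 - <<'E'
from h import *
print(*cellnow(.0585),robot.state()["moment"])
E
```

```text
[-59.1   1.3  42.1] [56.   1.7 76. ] tilt 16.37 yawerr 0.19 F [ 8.6 -1.3 -0.9] t 13.0 [-0.01999124 -1.58931134 -0.01708435]
```

Call:
step_arm --pt "0 0 0 -0.04 0 -0.01 1" --pt "0 0 0 -0.04 0 -0.01 1" --pt "0 0 0 0 0 0 1" --pt "0 0 0 0 0 0 1"

```text
time_s: 13.4
ee_pos: [0.5068, -0.2396, 0.0409]
tcp_rot: [-3.063, -0.348, -0.447]
contact_force: [11.4, 1.1, -1.9]
width: 0.0314
grip_force: 30.0
```

```bash
python3 - <<'E'
from h import *
print(*cellnow(.0585),robot.state()["moment"])
m=(-.0612,.0424)
for th0,th1,mx,mz in[(16.5,12,-.062,.042),(12,8,-.062,.0415),(8,4,-.0625,.041),(4,0,-.0628,.0405)]:
    a0=cellgoal(*m,th0,g=.0585);a1=cellgoal(mx,mz,th1,g=.0585);print(delta(*a1,*a0));m=(mx,mz)
E
```

```text
[-61.3   1.3  42.4] [53.7  1.8 76.6] tilt 16.56 yawerr 0.25 F [11.3 -1.5 -1.9] t 13.4 [ 0.1926618  -2.06615253 -0.00760044]
(array([-0.  , -0.15, -0.  ]), array([-0.051, -0.   ,  0.094]))
(array([ 0.   , -0.133, -0.   ]), array([-0.031,  0.   ,  0.09 ]))
(array([ 0.   , -0.133,  0.   ]), array([-0.041,  0.   ,  0.089]))
(array([-0.   , -0.133, -0.   ]), array([-0.036, -0.   ,  0.09 ]))
```

Contact found: 11 N with roughly 8 mm pressed. Now tipping the plus end down in stages.

Call:
step_arm --pt "0 -0.075 0 -0.025 0 0.047 1" --pt "0 -0.075 0 -0.026 0 0.047 1" --pt "0 0 0 0 0 0 1" --pt "0 0 0 0 0 0 1"

```text
time_s: 13.8
ee_pos: [0.5062, -0.2397, 0.0354]
tcp_rot: [-3.086, -0.351, -0.328]
contact_force: [11.4, 1.4, -1.5]
width: 0.0308
grip_force: 30.0
```

```bash
python3 - <<'E'
from h import *
print(*cellnow(.0585),robot.state()["moment"])
E
```

```text
[-61.7   1.3  41.8] [55.7  1.8 66.9] tilt 12.09 yawerr 0.28 F [11.4 -1.1 -1.5] t 13.8 [ 0.10807966 -2.13853284  0.04944722]
```

Call:
step_arm --pt "0 -0.067 0 -0.025 0 0.045 1" --pt "0 -0.067 0 -0.025 0 0.045 1" --pt "0 0 0 0 0 0 1" --pt "0 0 0 0 0 0 1"

```text
time_s: 14.2
ee_pos: [0.5051, -0.2399, 0.0305]
tcp_rot: [-3.103, -0.353, -0.222]
contact_force: [11.1, 1.9, -2.2]
width: 0.0313
grip_force: 30.0
```

```bash
python3 - <<'E'
from h import *
print(*cellnow(.0585),robot.state()["moment"])
E
```

```text
[-62.2   1.3  41. ] [56.6  1.8 58. ] tilt 8.13 yawerr 0.27 F [11.3 -0.6 -2.2] t 14.2 [ 0.13843202 -2.31682917  0.01793445]
```

Call:
step_arm --pt "0 -0.067 0 -0.025 0 0.042 1" --pt "0 -0.067 0 -0.025 0 0.042 1" --pt "0 0 0 0 0 0 1" --pt "0 0 0 0 0 0 1"

```text
time_s: 14.6
ee_pos: [0.5037, -0.2403, 0.0258]
tcp_rot: [-3.117, -0.355, -0.115]
contact_force: [10.7, 1.1, -1.5]
width: 0.0314
grip_force: 30.0
```

```bash
python3 - <<'E'
from h import *
print(*cellnow(.0585),robot.state()["moment"])
cv2.imwrite("pics/s7.png",np.hstack([cv2.resize(robot.capture("side")[140:200,310:390],None,fx=5,fy=5,interpolation=cv2.INTER_CUBIC),robot.capture("wrist")[60:360,120:520]]))
E
```

```text
[-62.8   1.2  40.5] [56.9  1.8 49.2] tilt 4.18 yawerr 0.26 F [10.6 -1.3 -1.5] t 14.6 [ 0.12372345 -2.50128672  0.05947175]
```

View pics/s7.png

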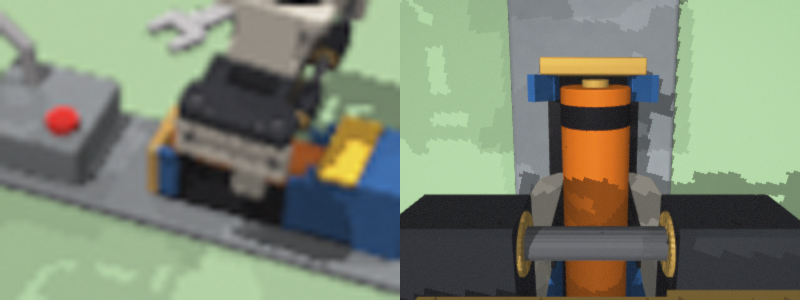

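Wrist view (right half): the nub at (595,83) sits inside the stop, whose inner edge is at row 74. The cell is centred between the guides, so I'll finish the tip.

Call:
step_arm --pt "0 -0.07 0 -0.02 0 0.044 1" --pt "0 0 0 0 0 0 1" --pt "0 -0.068 0 -0.015 0 0.044 1" --pt "0 0 0 0 0 0 1" --pt "0 0 0 0 0 0 1"

```text
time_s: 15.2
ee_pos: [0.5025, -0.2407, 0.0212]
tcp_rot: [3.116, 0.355, 0.004]
contact_force: [11.9, 0.1, -0.4]
width: 0.0313
grip_force: 30.0
```

```bash
python3 - <<'E'
from h import *
print(*cellnow(.0585),robot.state()["moment"])
E
```

```text
[-62.8   1.2  40.1] [57.2  1.6 40.4] tilt 0.1 yawerr 0.23 F [11.6 -2.5 -0.4] t 15.2 [ 0.16373767 -2.47338529  0.17076093]
```

Call:
step_arm --pt "0 0 0 0.03 0 0 1" --pt "0 0 0 0.03 0 0 1" --pt "0 0 0 0.02 0 0 1" --pt "0 0 0 0 0 0 1" --pt "0 0 0 0 0 0 1"

```text
time_s: 15.7
ee_pos: [0.5043, -0.2403, 0.021]
tcp_rot: [3.117, 0.353, -0.002]
contact_force: [9.3, -0.6, 0.1]
width: 0.0316
grip_force: 30.0
```

```bash
python3 - <<'E'
from h import *
print(*cellnow(.0585),robot.state()["moment"])
E
```

```text
[-61.    1.2  40.1] [59.   1.5 39.9] tilt -0.1 yawerr 0.17 F [ 8.9 -2.7  0.1] t 15.7 [-0.05498882 -1.98384952  0.10472532]
```

Moved 1.8 mm towards the stop. A little more, then open.

Call:
step_arm --pt "0 0 0 0.03 0 0 1" --pt "0 0 0 0 0 0 1" --pt "0 0 0 0 0 0 0.6" --pt "0 0 0 0 0 0 0.4" --pt "0 0 0 0 0 0 0.2" --pt "0 0 0 0 0 0 0.1" --pt "0 0 0 0 0 0 0.1" --pt "0 0 0 0 0 0 0.1" --pt "0 0 0 0 0 0 0.1"

```text
time_s: 16.6
ee_pos: [0.4992, -0.2401, 0.0193]
tcp_rot: [3.121, 0.35, -0.022]
contact_force: [-0.6, 0.2, 0.1]
width: 0.0799
grip_force: 0.0
```

Call:
step_arm --pt "0 0 0 0 0 -0.1 0.1" --pt "0 0 0 0 0 -0.4 0.1" --pt "0 0 0 0 0 -0.8 0.1" --pt "0 0 0 0 0 -0.9 0.1" --pt "0 0 0 0 0 -0.9 0.1" --pt "0 0 0 0 0 0 0.1" --pt "0 0 0 0 0 0 0.1"

```text
time_s: 17.3
ee_pos: [0.5019, -0.2398, 0.1758]
tcp_rot: [3.119, 0.35, -0.017]
contact_force: [-0.3, 1.0, -0.7]
width: 0.0839
grip_force: 0.0
```

```bash
python3 - <<'E'
from h import *
s=robot.state();print(s["ee_pos"],s["width"],s["time_s"],s["contact_force"])
cv2.imwrite("pics/w8.png",np.hstack([robot.capture("wrist")[60:400,140:500],cv2.resize(robot.capture("side")[140:208,310:390],None,fx=5,fy=5,interpolation=cv2.INTER_CUBIC)]))
E
```

```text
[ 0.50186819 -0.23979916  0.17578255] 0.08387152700388839 17.3 [-0.34661433  0.95218544 -0.66229556]
```

View pics/w8.png

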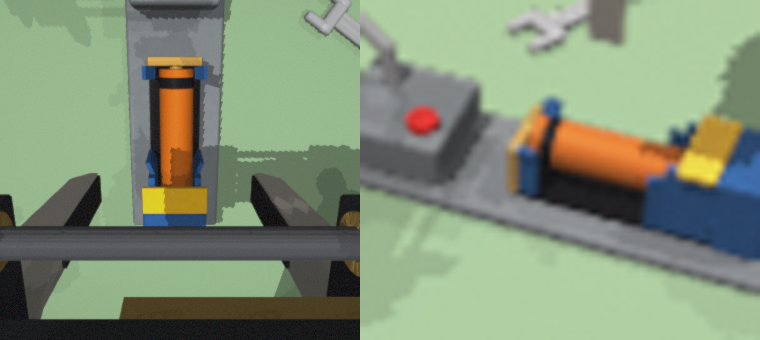

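The cell lies level in the tray with its nub at the stop (177,66) and its minus end under the hood (175,190). The gripper is open and clear, so I'm handing in.

```bash
python3 -c "
from station import robot
print(robot.close_job())"
```

```text
the job is handed in; nothing more can be done
None
```

The fresh cell is in the lamp's tray, level with its nub at the brass stop and let go; the highest force I read was about 12 N, and the job is handed in at about 17 s (no verdict was returned).

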